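# Check the press spindle's thread with the pitch comb

### The job

The spindle of the hand press is clamped in the V-blocks and its thread pitch has to be confirmed. From the stand take the comb leaf whose teeth match the thread, lay it along the top of the spindle so that all its teeth drop into the grooves, and hold it there upright with light finger pressure for two seconds to see that it sits flat from end to end. The edges are ground, so feel for the grooves gently and never force the leaf; then put it back upright in its own place in the stand, let go, and leave everything else as it lies.

Things in the scene. Friction and masses are not known exactly. Their poses are not given: they have to be found in the camera images.
- fixture: Ground steel plate 120 x 320 x 14 mm (48 mm to -x, 72 mm to +x of the origin) with two V-blocks and the press spindle clamped along y by stirrup clamps centred 105 mm either side of the middle (each 68 mm in x, 14 mm in y, 101 mm high). Origin: underside, below the spindle's middle; z up. All fixed: the spindle does not move. Place and yaw vary.
- spindle_axis (a point): Point on the spindle's axis midway between the V-blocks, 54 mm above the bench; axes as the fixture. Single-start trapezoidal thread, 30 degree flanks, pitch 10 mm, outside 36 mm, root 26 mm, crests 3.7 mm wide, about 150 mm long in the middle. Where along y the crests lie differs every time and is not measured: it must be seen or felt. Crests are 18 mm above this point.
- stand: Stand for 3 leaves in line along its y: dark wood base 56 x 268 x 10 mm, slotted aluminium posts at y = -120, -40, 40, 120 mm (24 mm in y, 22 mm in x, top 33 mm above the bench) hold the leaves' ends. Slots 6 mm wide, flared at the top; 2 mm play at each leaf end. Places at y = -80, 0, 80 mm; which leaf is where varies. Origin: centre of underside, z up. Fixed; place and yaw vary.
- leaf_mid: Comb leaf of 10 mm pitch, the matching one: steel blade 68 mm long (y), 4 mm thick (x), 6 teeth 4.6 mm high on the lower edge, tips 3.2 mm wide; black grip 12 mm thick (x), 40 mm long (y), 34 to 58 mm above the tips; 0.1 to 0.16 kg. Both faces and ends alike. Origin: middle of the tooth-tip line, z up. Stands at the start on its tips, origin 10 mm above the bench.
- leaf_mid_a (a point): Point on the matching leaf's line of tooth tips, 28 mm from its middle towards its -y end. Fully seated, the valleys rest on the crests and the tips are 13.4 mm above the spindle's axis; standing on the crests they are 18 mm above it. Within about 1 mm of the right place along y the teeth slide in by themselves.
- leaf_mid_b (a point): The same, 28 mm towards its +y end.
- leaf_fine: Comb leaf of 7 mm pitch, 9 small teeth, otherwise the same outline and grip; does not fit. Stays in the stand.
- leaf_coarse: Comb leaf of 14 mm pitch, 4 large teeth, otherwise the same outline and grip; does not fit. Stays in the stand.
- washer: Bystander: bronze thrust washer, 38 mm across, 6 mm thick, lying on the fixture's plate on its +x side. Origin: centre of its underside.
- nut: Bystander: flanged bronze spindle nut standing on the bench, 84 mm across the flange, 50 mm high. Origin: centre of its underside.
- caliper: Bystander: steel caliper lying flat on the bench, 230 mm long along its y, 9 mm high. Origin: middle of the beam.
- wrench: Bystander: open-ended wrench 200 mm long, lying on the bench along its x.
- driver: Bystander: screwdriver 190 mm long, lying on the bench along its x.
- bin: Bystander: open blue plastic bin with screws, 110 x 170 mm, 60 mm high. Origin: centre of its underside.
- jar: Bystander: closed jar 60 mm across, 85 mm high. Origin: centre of its underside.

How it is judged:
On the way, in this order (a step that is already met when the one before it is completed fails the run):
1. the matching leaf is taken out of the stand (distance of leaf_mid from where it was at the start of the episode above 0.05 m), for 0.1 s.
2. the leaf sits flat in the thread, both ends fully home, upright and along the spindle's top, lightly pressed (more than 1.5 N), for a second without a break (x of leaf_mid_a in the frame of spindle_axis between -0.004 and 0.004 m and z of leaf_mid_a in the frame of spindle_axis between 0.01 and 0.0152 m and x of leaf_mid_b in the frame of spindle_axis between -0.004 and 0.004 m and z of leaf_mid_b in the frame of spindle_axis between 0.01 and 0.0152 m and y of leaf_mid in the frame of spindle_axis between -0.048 and 0.048 m and angle between leaf_mid's own z axis and vertical below 0.15 rad and contact force between leaf_mid and fixture above 1.5 N), for 1 s.
At the end, for the whole second after the job is handed in: The matching leaf, having been seated flat in the thread (both ends within 1.8 mm of home) under more than 1.5 N for a second, is back at rest in its own place in the stand: within 6 mm, upright within 7 degrees, in line within 6 degrees, and let go; the other things lie where they were (distance of leaf_mid from where it was at the start of the episode below 0.006 m and angle between leaf_mid's own z axis and vertical below 0.12 rad and angle between the y axis of leaf_mid and the y axis of stand, either way round below 0.1 rad and contact force between leaf_mid and stand above 0.2 N and linear speed of leaf_mid below 0.02 m/s and contact force between the fingers and leaf_mid below 0.05 N); the robot touches nothing.
It fails at once if the leaf is forced: more than 40 N between the leaf and the spindle or fixture (contact force between leaf_mid and fixture above 40 N).
It fails at once if the leaf is forced into the stand: more than 40 N (contact force between leaf_mid and stand above 40 N).
It fails at once if another leaf is taken or knocked (moved more than 12 mm) (distance of any of leaf_fine, leaf_coarse from where it was at the start of the episode above 0.012 m).
It fails at once if a bystander is pushed more than 20 mm (distance of any of washer, nut, caliper, wrench, driver, bin, jar from where it was at the start of the episode above 0.02 m).
It also fails if it takes over 58 s, if anything falls off the work surface, if the arm or the gripper's body presses on something with over 40 N, if the wrist force passes 120 N, or if a joint passes its speed limit or range.

### The arm

A 7-joint arm with a two-finger parallel gripper is mounted at the origin on the work surface. World frame = base frame: x ahead of the robot, y to its left, z up, the work surface at z = 0. Lengths are in m, angles in rad, forces in N, time in s.
With the tool pointing down it reaches from about 0.4 to 0.875 m from the base axis. Payload 6.5 kg.
Tool frame: the origin (TCP) lies at the very end of the fingers, on their centre line; the grasp point (between the pads) lies 19 mm behind it (env.grip_depth is the distance from the TCP to the grasp point, in m); z points along the fingers, y is the direction in which the jaws open and shut (so a half turn about z gives the same grasp; the last joint's range is limited). The gripper opens to 85 mm and grips with 20 to 120 N. Pads are 22 mm wide; open, the fingers measure 114 mm over their backs; the gripper's body (76 mm by 85 mm) begins 54 mm behind the grasp point. The pads swing forward as they close: fully open they stand 13 mm farther back than shut.
Start: joints at [-1.308, 0.536, -0.004, 1.538, 0.003, 1.067, -0.071], TCP at [0.21, 0.615, 0.231] pointing down, gripper open.
Joint ranges: [-2.7, 2.7], [-0.37, 2.16], [-1.27, 1.26], [0.24, 2.4], [-1.31, 4.45], [0.19, 1.91], [-2.76, 2.76]. Speed limits (rad/s): [2.39, 2.39, 3.14, 3.14, 3.14, 3.14, 3.14].

### API

Orientations are given as a rotation vector (axis times angle).
In Python, from workcell import env gives the robot as it stands.
- The arm moves only by the tool apply_moves, never from a script. Its argument "deltas" is a list of rows, each a list of 3 entries, a list of its own where there are three numbers: the opening, from -1 (shut) to 1 (fully open), then the shift along the world's x, y, z in mm, then the turn, a rotation vector about the world's x, y, z in degrees. In form: [[hand, [dx, dy, dz], [wx, wy, wz]], ...]. A call has 1 to 12 rows; each row shifts and turns the commanded pose from where the row before left it; what a row does not reach is not made up. A row lasts 1/10 s, in which the tool goes at most 50 mm and 8.59 degrees, less where a joint would pass 70% of its speed; a pose out of reach is approached as far as the arm can. A call with a gripper value outside its range is refused whole. The fingers move at their own pace and stop on an object; "grip_force" is the grip in N (left out, the last holds). Time passes only in rows, so rows that do not move let the fingers close. It gives the time, the measured TCP pose, the force and the opening at its end, in the units of the state.
- env.get_state(): the state, without advancing time (a new reading comes with each control period).
- env.get_image(name): name is "scene" or "top" or "wrist"; returns a dict with "img" (400x640x3 uint8, red, green, blue), "camera_matrix" (3x3 intrinsics, pixels), "rvec" (rotation vector, rad) and "tvec" (3), from world to camera coordinates, as OpenCV has them; the wrist camera has in their place "tool_from_camera" (4x4, takes a point from camera to tool coordinates, whose origin is the TCP and whose axes are the flange's). Camera axes: x right, y down, z forward; pixel columns grow to the right and rows downward; lengths in m; the calibration is good to about 2 mm. A picture is of the moment at which its call begins: read the wrist's pose just before it. There is no depth.
- env.hand_in(): hands the job in, once; it reports no verdict.
The state is a dict: "time_s": time; "q": joint angles; "joint_vel": joint speeds; "tau": joint torques, N m; "tcp_pos": TCP position; "ee_rot": TCP orientation; "force": force on the tool from outside, world axes, zero at the start; "torque": the same for the moment, N m; "opening": finger opening in m.
Only numpy, scipy, OpenCV 4.12 (cv2) and the standard library are available. Lean on these libraries where they do the work, as an engineer would, in place of code of your own. Each camera call takes 0.05 s, during which the arm holds its last target. There are 200 camera calls.

## Working session

There is one attempt and no reset: what is moved stays moved. The work goes in short steps, Python scripts to look and compute and a tool call to move; the robot and the scene stay as the last step left them, time stands still between calls to the robot, and variables do not carry over. Pictures are saved under pics/ and viewed, about 8 in all and at most 12, crops included, and the job is handed in when it is done.

Besides the shell and the picture viewer there is one more tool, called after "Request:" by a JSON object that holds its "fn" and its "kwargs", one argument or row to a line. apply_moves: Moves the arm, as the interface text tells. Its arguments: {"type":"object","properties":{"deltas":{"type":"array","items":{"type":"array"}},"grip_force":{"type":"number"}},"required":["deltas"]}

```bash
mkdir -p pics
cat > h.py <<'E'
from workcell import env
import numpy as np, cv2
from scipy.spatial.transform import Rotation as R
def cam(name):
    s=env.get_state(); d=env.get_image(name)
    K=np.array(d["camera_matrix"])
    if name=="wrist":
        T=np.eye(4);T[:3,:3]=R.from_rotvec(s["ee_rot"]).as_matrix();T[:3,3]=s["tcp_pos"]
        M=T@np.array(d["tool_from_camera"])   # world from cam
    else:
        W=np.eye(4);W[:3,:3]=R.from_rotvec(np.ravel(d["rvec"])).as_matrix();W[:3,3]=np.ravel(d["tvec"]);M=np.linalg.inv(W)
    return d["img"],K,M
def save(n,img): cv2.imwrite(n,img[:,:,::-1])
def pix2w(K,M,uv,z):
    r=M[:3,:3]@np.linalg.solve(K,[uv[0],uv[1],1.]); o=M[:3,3]
    return o+r*(z-o[2])/r[2]
def w2pix(K,M,p):
    c=K@(M[:3,:3].T@(np.asarray(p,float)-M[:3,3])); return c[:2]/c[2]
E
python3 - <<'E'
from h import *
for n in("top","scene"):
    i,K,M=cam(n); save(f"pics/{n}0.png",i); np.savez(f"{n}.npz",K=K,M=M); print(n,K.round(1).tolist(),M.round(3).tolist())
s=env.get_state();print(s["time_s"],s["tcp_pos"],s["ee_rot"],s["force"],s["opening"])
E
```

```text
top [[397.7, 0.0, 321.4], [0.0, 397.7, 201.8], [0.0, 0.0, 1.0]] [[-0.011, -0.995, 0.094, 0.412], [-1.0, 0.01, -0.009, -0.011], [0.008, -0.094, -0.996, 1.232], [0.0, 0.0, 0.0, 1.0]]
scene [[366.6, 0.0, 322.1], [0.0, 366.6, 196.3], [0.0, 0.0, 1.0]] [[-0.21, 0.794, -0.571, 1.086], [0.978, 0.17, -0.123, 0.104], [-0.001, -0.584, -0.812, 0.816], [0.0, 0.0, 0.0, 1.0]]
0.1 [0.20970515 0.61465904 0.23048902] [-5.13979803e-01 -3.09910830e+00  2.43023293e-03] [-1.24187046  0.2911862   0.50794296] 0.08550201549641542
```

View pics/top0.png

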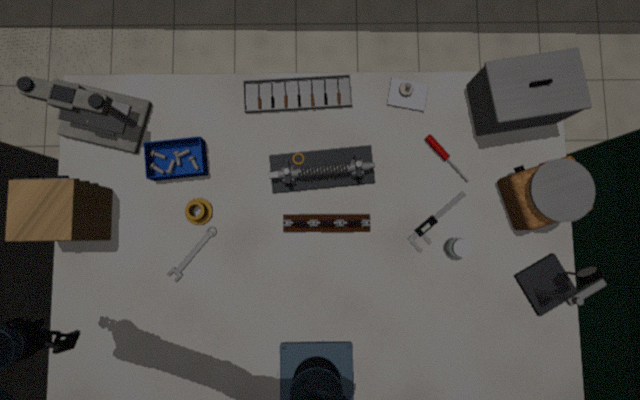

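View pics/scene0.png

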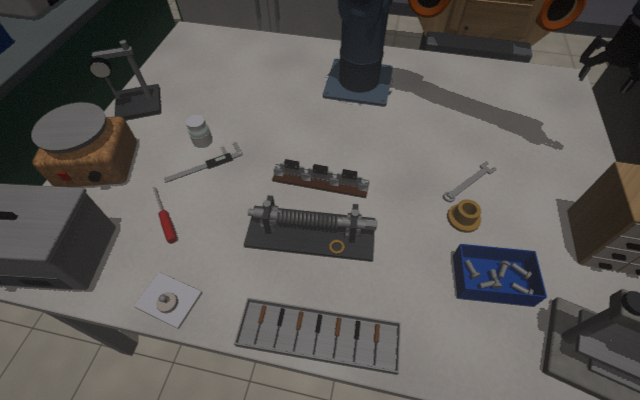

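Run:
```python
from h import *
d=np.load("top.npz");K,M=d["K"],d["M"]
for n,uv,z in [("standL",(283,223),.01),("standR",(370,223),.01),("fixTL",(269,155),.014),("fixTR",(373,146),.014),("fixBR",(375,184),.014),("fixBL",(272,193),.014),("spL",(290,173),.072),("spR",(360,168),.072),("washer",(298,158),.02)]: print(n,pix2w(K,M,uv,z).round(3))
print(env.get_image("wrist")["tool_from_camera"], env.get_image("wrist")["camera_matrix"])
s=env.get_state();print(R.from_rotvec(s["ee_rot"]).as_matrix().round(3))
i=cv2.imread("pics/top0.png")[140:240,260:380]; j=cv2.imread("pics/scene0.png")[150:260,240:390]
cv2.imwrite("pics/c1.png",np.vstack([cv2.resize(i,(600,300),interpolation=3)[:, :],cv2.resize(j,(600,300),interpolation=3)]))
```

```text
standL [0.463 0.097 0.01 ]
standR [ 0.46  -0.171  0.01 ]
fixTL [0.675 0.139 0.014]
fixTR [ 0.7   -0.185  0.014]
fixBR [ 0.581 -0.188  0.014]
fixBL [0.556 0.13  0.014]
spL [0.608 0.07  0.072]
spR [ 0.621 -0.137  0.072]
washer [0.663 0.049 0.02 ]
[[-1.86403162e-04 -9.44510502e-01 -3.28481167e-01  8.50334525e-02]
 [ 9.99998711e-01  3.47724228e-04 -1.56731088e-03 -3.00989693e-04]
 [ 1.59456245e-03 -3.28481036e-01  9.44509220e-01 -1.43591579e-01]
 [ 0.00000000e+00  0.00000000e+00  0.00000000e+00  1.00000000e+00]] [[282.84123301   0.         317.95620584]
 [  0.         282.84123301 201.57434784]
 [  0.           0.           1.        ]]
[[-0.946  0.323 -0.   ]
 [ 0.323  0.946 -0.001]
 [-0.    -0.001 -1.   ]]
```

Request:
{"fn": "apply_moves", "kwargs": {
  "deltas": [
    [1,[23,-35,-2],[0,0,-4]],
    [1,[23,-35,-2],[0,0,-4]],
    [1,[23,-35,-2],[0,0,-4]],
    [1,[23,-35,-2],[0,0,-4]],
    [1,[23,-35,-2],[0,0,-4]],
    [1,[23,-35,-2],[0,0,-4]],
    [1,[23,-35,-2],[0,0,-4]],
    [1,[23,-35,-2],[0,0,-4]],
    [1,[23,-35,-2],[0,0,-4]],
    [1,[23,-35,-2],[0,0,-4]],
    [1,[23,-35,-2],[0,0,-4]],
    [1,[23,-35,-2],[0,0,-4]]
  ]
}}

```text
time_s: 1.4
tcp_pos: [0.4866, 0.1937, 0.2073]
ee_rot: [1.734, 2.62, 0.001]
force: [0.4, 1.9, -0.9]
opening: 0.0853
```

Request:
{"fn": "apply_moves", "kwargs": {
  "deltas": [
    [1,[23,-35,-2],[0,0,-4]],
    [1,[23,-35,-2],[0,0,-4]],
    [1,[23,-35,-2],[0,0,-4]],
    [1,[23,-35,-2],[0,0,-4]],
    [1,[23,-35,-2],[0,0,-4]],
    [1,[23,-35,-2],[0,0,-4]],
    [1,[0,0,0],[0,0,0]],
    [1,[0,0,0],[0,0,0]]
  ]
}}

```text
time_s: 2.2
tcp_pos: [0.6237, -0.0157, 0.1948]
ee_rot: [-2.239, -2.203, 0.001]
force: [0.1, 0.6, 0.0]
opening: 0.0852
```

Run:
```python
from h import *
i,K,M=cam("wrist"); np.savez("w1.npz",K=K,M=M,i=i); save("pics/w1.png",i)
s=env.get_state();print(s["q"],s["joint_vel"])
```

```text
[-0.35911405  0.56235642  0.44107171  1.66451822 -0.2787424   0.9785015
  0.1658243 ] [-0.02093887 -0.01219667 -0.01579062  0.01025926 -0.00116925  0.00022816
  0.00110279]
```

View pics/w1.png

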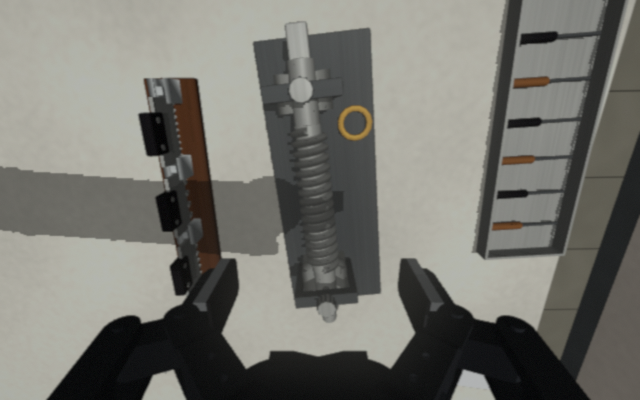

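Run:
```python
from h import *
i=np.load("w1.npz")["i"]
a=cv2.resize(i[65:305,130:240],None,fx=2.5,fy=2.5,interpolation=2)
b=cv2.resize(i[65:305,250:385],None,fx=2.5,fy=2.5,interpolation=2)
c=np.hstack([a,b]); c=cv2.convertScaleAbs(c,alpha=1.6,beta=10); save("pics/w1c.png",c)
```

```text
(no output)
```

View pics/w1c.png

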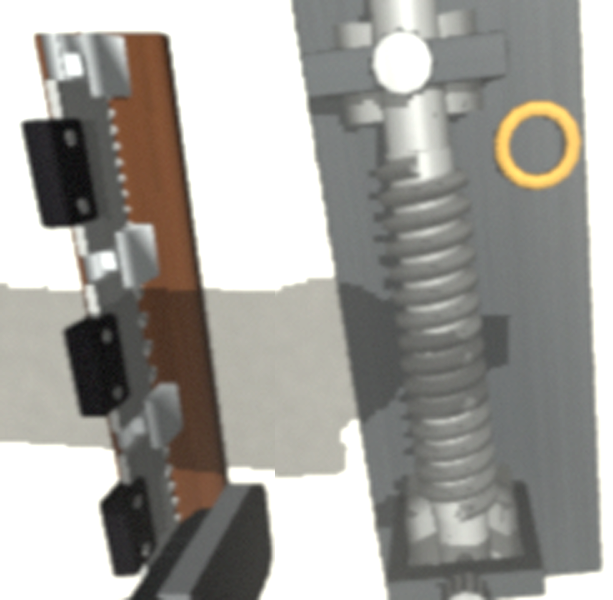

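Request:
{"fn": "apply_moves", "kwargs": {
  "deltas": [
    [1,[-10,-30,-5],[0,0,0]],
    [1,[-10,-30,-5],[0,0,0]],
    [1,[-10,-30,-5],[0,0,0]],
    [1,[-10,-30,-5],[0,0,0]],
    [1,[0,0,0],[0,0,0]],
    [1,[0,0,0],[0,0,0]]
  ]
}}

```text
time_s: 2.85
tcp_pos: [0.5836, -0.1335, 0.1753]
ee_rot: [-2.236, -2.206, -0.001]
force: [1.2, -0.1, -0.6]
opening: 0.0853
```

```bash
cat >> h.py <<'E'
def rect(i,K,M,o,eu,ev,w,h,s):
    """sample plane o+u*eu+v*ev (m), u in w range, v in h range, s m/px"""
    U,V=np.meshgrid(np.arange(w[0],w[1],s),np.arange(h[0],h[1],s))
    P=np.array(o)+U[...,None]*np.array(eu)+V[...,None]*np.array(ev)
    c=((P-M[:3,3])@M[:3,:3])@K.T; m=(c[...,:2]/c[...,2:]).astype(np.float32)
    return cv2.remap(i,m,None,cv2.INTER_CUBIC)
E
python3 - <<'E'
from h import *
i,K,M=cam("wrist"); np.savez("w2.npz",K=K,M=M,i=i)
# stand side plane x~.4635 : u along -y from y=+.1 , v down from z .075
c=0.6*np.pi/180
a=rect(i,K,M,[.4637,-.037,0],[np.sin(c),-np.cos(c),0],[0,0,-1],(-.14,.14),(-.07,0.0),.00035)
t=4.4*np.pi/180
b=rect(i,K,M,[.6145,-.03,.072],[np.sin(t),-np.cos(t),0],[-np.cos(t),-np.sin(t),0],(-.14,.14),(-.04,.04),.00035)
im=cv2.convertScaleAbs(np.vstack([a,b]),alpha=1.5,beta=10)
full=cv2.resize(i[:,100:460],(288,320))
save("pics/w2.png",im); save("pics/w2f.png",i)
print(im.shape)
E
```

```text
(430, 801, 3)
```

View pics/w2.png

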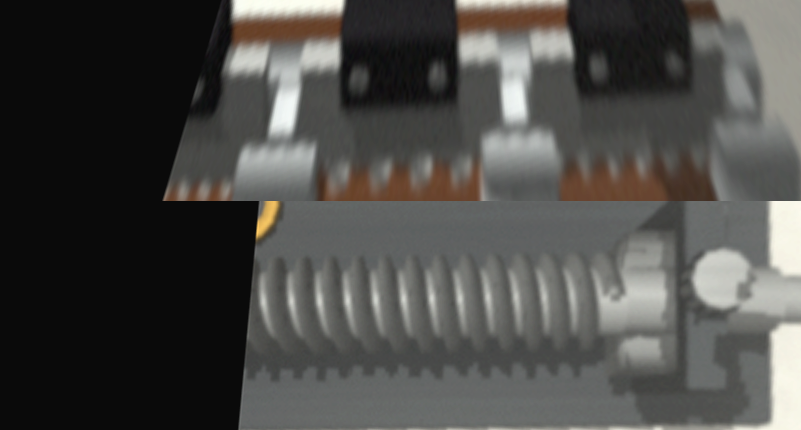

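View pics/w2f.png

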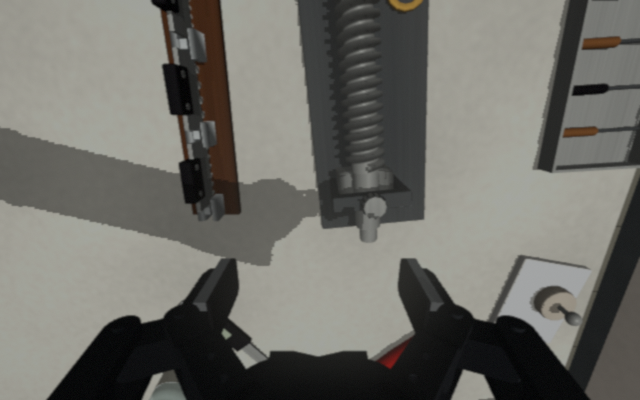

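Run:
```python
from h import *
for f,pts in (("w1",dict(stTL=(145,79,.01),stTR=(197,78,.01),fTL=(254,43,.014),fTR=(371,28,.014),fBR=(380,294,.014),fBL=(296,307,.014),bolt=(301,90,.101))),("w2",dict(stBR=(240,213,.01),fBR=(425,218,.014),fBL=(323,227,.014),gripT=(184,163,.068),gripB=(187,203,.068),gripTr=(199,160,.068)))):
    d=np.load(f+".npz")
    for n,(u,v,z) in pts.items(): print(f,n,pix2w(d["K"],d["M"],(u,v),z).round(4))
d=np.load("w2.npz");i,K,M=d["i"],d["K"],d["M"]
# top faces of grips z=.068, and post tops z=.033, base z=.01 (each 140mm x 280) ; u=-y from -.02, v: -x
ims=[rect(i,K,M,[.4615,-.12,z],[0,-1,0],[-1,0,0],(-.12,.08),(-.035,.035),.00025) for z in (.068,.033,.01)]
im=np.vstack(ims); im=cv2.convertScaleAbs(im,alpha=1.8,beta=10)
for k in range(3):
  for x in range(0,800,80): cv2.line(im,(x,k*280),(x,k*280+6),(255,0,0),1)
im=cv2.resize(im,None,fx=.7,fy=.7,interpolation=3)
save("pics/w2s.png",im);print(im.shape)
```

```text
w1 stTL [0.44   0.0958 0.01  ]
w1 stTR [0.4958 0.0958 0.01  ]
w1 fTL [0.5604 0.1272 0.014 ]
w1 fTR [0.6787 0.1385 0.014 ]
w1 fBR [ 0.7056 -0.1802  0.014 ]
w1 fBL [ 0.5894 -0.2002  0.014 ]
w1 bolt [0.6115 0.0785 0.101 ]
w2 stBR [ 0.491  -0.1697  0.01  ]
w2 fBR [ 0.7072 -0.1772  0.014 ]
w2 fBL [ 0.5883 -0.1871  0.014 ]
w2 gripT [ 0.4633 -0.0982  0.068 ]
w2 gripB [ 0.4597 -0.1362  0.068 ]
w2 gripTr [ 0.4772 -0.0957  0.068 ]
(588, 560, 3)
```

View pics/w2s.png

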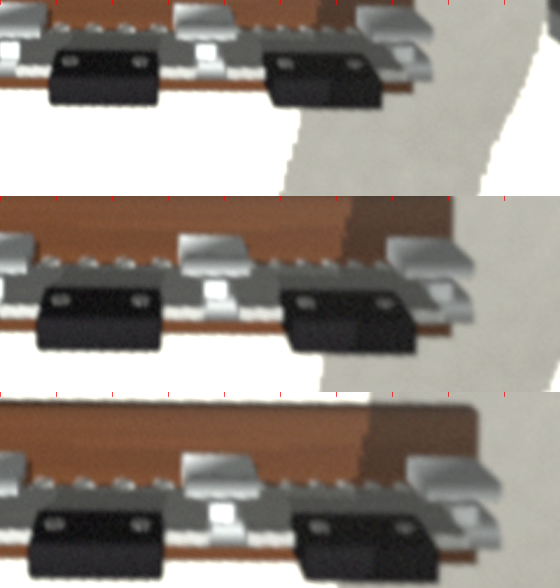

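Run:
```python
from h import *
d=np.load("w1.npz")
t=np.radians(5.1); o=np.array([.6166,-.0262]); 
for u,v in((310,141),(316.8,197),(321,253)):
    p=pix2w(d["K"],d["M"],(u,v),.056); q=p[:2]-o; print(p.round(4),"local x",q@[np.cos(t),np.sin(t)],"y",q@[-np.sin(t),np.cos(t)])
# rectified top of spindle in both images, local axes; u=+y_local reversed
for f in("w1","w2"):
    d=np.load(f+".npz")
    b=rect(d["i"],d["K"],d["M"],[*o,.072],[np.sin(t),-np.cos(t),0],[-np.cos(t),-np.sin(t),0],(-.08,.08),(-.03,.03),.0002)
    b=cv2.convertScaleAbs(b,alpha=1.7); cv2.line(b,(0,150),(799,150),(255,0,0),1)
    for x in range(0,800,50): cv2.line(b,(x,0),(x,8),(255,0,0),1)
    im=b if f=="w1" else np.vstack([im,b])
save("pics/th.png",im)
```

```text
[0.6162 0.0334 0.056 ] local x 0.004859616599929839 y 0.05943740804773539
[ 0.6218 -0.0247  0.056 ] local x 0.0053376594379574505 y 0.0010047917984789209
[ 0.6254 -0.0914  0.056 ] local x 0.002965106263895857 y -0.06576821785869266
```

View pics/th.png

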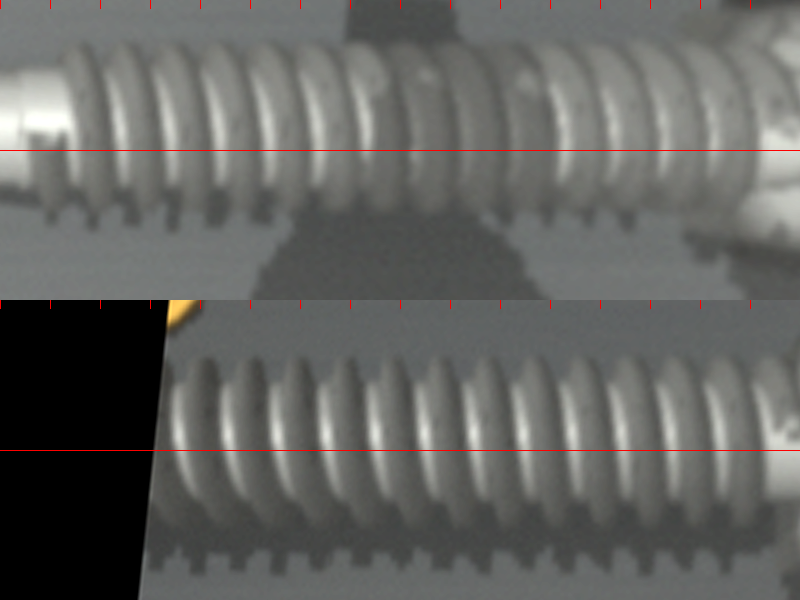

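Request:
{"fn": "apply_moves", "kwargs": {
  "deltas": [
    [1,[-30,4,-10],[0,0,0]],
    [1,[-30,4,-10],[0,0,0]],
    [1,[-30,4,-10],[0,0,0]],
    [1,[-30,4,-10],[0,0,0]],
    [1,[0,0,0],[0,0,0]],
    [1,[0,0,-30],[0,0,0]],
    [1,[0,0,-30],[0,0,0]],
    [1,[0,0,-20],[0,0,0]],
    [1,[0,0,-15],[0,0,0]],
    [1,[0,0,0],[0,0,0]],
    [1,[0,0,0],[0,0,0]]
  ]
}}

```text
time_s: 4.0
tcp_pos: [0.4649, -0.1178, 0.0407]
ee_rot: [2.235, 2.207, 0.001]
force: [0.6, -1.3, -0.1]
opening: 0.0855
```

Run:
```python
from h import *
i,K,M=cam("wrist"); np.savez("w3.npz",K=K,M=M,i=i); save("pics/w3.png",cv2.convertScaleAbs(i,alpha=1.5,beta=10))
s=env.get_state();print(s["tcp_pos"],s["ee_rot"],s["force"])
```

```text
[ 0.46509299 -0.1181769   0.041035  ] [2.23528696e+00 2.20610801e+00 1.84921141e-03] [-0.55779961 -0.69996212 -0.20494277]
```

View pics/w3.png

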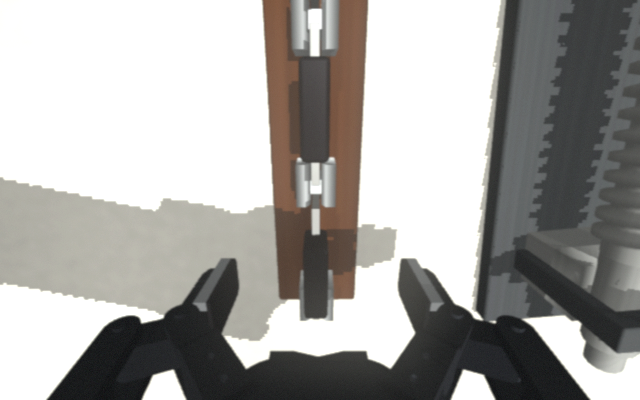

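Run:
```python
from h import *
d=np.load("w3.npz")
for u,v in((315.5,233),(315.5,316),(303,270),(328.5,270)): print(pix2w(d["K"],d["M"],(u,v),.068).round(4))
for u,v in((280,298),(355,298)): print(pix2w(d["K"],d["M"],(u,v),.01).round(4))
```

```text
[ 0.4638 -0.0889  0.068 ]
[ 0.4631 -0.1353  0.068 ]
[ 0.4576 -0.1082  0.068 ]
[ 0.4697 -0.1084  0.068 ]
[ 0.4358 -0.1694  0.01  ]
[ 0.4913 -0.1701  0.01  ]
```

Request:
{"fn": "apply_moves", "kwargs": {
  "deltas": [
    [1,[-1.3,1.5,-3],[0,0,0]],
    [0,[0,0,0],[0,0,0]],
    [-0.5,[0,0,0],[0,0,0]],
    [-1,[0,0,0],[0,0,0]],
    [-1,[0,0,0],[0,0,0]],
    [-1,[0,0,0],[0,0,0]],
    [-1,[0,0,0],[0,0,0]],
    [-1,[0,0,0],[0,0,0]]
  ],
  "grip_force": 30
}}

```text
time_s: 4.85
tcp_pos: [0.4626, -0.1174, 0.0374]
ee_rot: [2.238, 2.205, 0.0]
force: [-0.8, -0.6, 2.3]
opening: 0.0114
```

Request:
{"fn": "apply_moves", "kwargs": {
  "deltas": [
    [-1,[0,0,5],[0,0,0]],
    [-1,[0,0,15],[0,0,0]],
    [-1,[0,0,30],[0,0,0]],
    [-1,[0,0,30],[0,0,0]],
    [-1,[0,0,30],[0,0,0]],
    [-1,[26,15,0],[0,0,1]],
    [-1,[26,15,0],[0,0,1]],
    [-1,[26,15,0],[0,0,1]],
    [-1,[26,15,0],[0,0,1]],
    [-1,[27,15,0],[0,0,1]],
    [-1,[27,15,0],[0,0,1]],
    [-1,[0,0,0],[0,0,0]]
  ]
}}

```text
time_s: 6.05
tcp_pos: [0.6235, -0.0236, 0.1472]
ee_rot: [2.113, 2.324, 0.004]
force: [-0.5, 0.1, -1.5]
opening: 0.0114
```

Request:
{"fn": "apply_moves", "kwargs": {
  "deltas": [
    [-1,[0,0,-20],[0,0,0]],
    [-1,[0,0,-10],[0,0,0]],
    [-1,[0,0,0],[0,0,0]],
    [-1,[0,0,0],[0,0,0]],
    [-1,[0,0,0],[0,0,0]]
  ]
}}

```text
time_s: 6.55
tcp_pos: [0.6209, -0.0276, 0.1181]
ee_rot: [2.119, 2.318, 0.001]
force: [0.6, 0.2, -1.6]
opening: 0.0117
```

Run:
```python
from h import *
s=env.get_state();print(s["tcp_pos"],s["ee_rot"],s["force"])
i,K,M=cam("wrist"); np.savez("w4.npz",K=K,M=M,i=i); save("pics/w4.png",cv2.resize(cv2.convertScaleAbs(i[50:350,200:440],alpha=1.6,beta=10),None,fx=2,fy=2,interpolation=2))
```

```text
[ 0.62089612 -0.02763684  0.11808378] [2.11905458e+00 2.31820727e+00 9.88999242e-04] [ 0.60600224  0.24213492 -1.55006519]
```

View pics/w4.png

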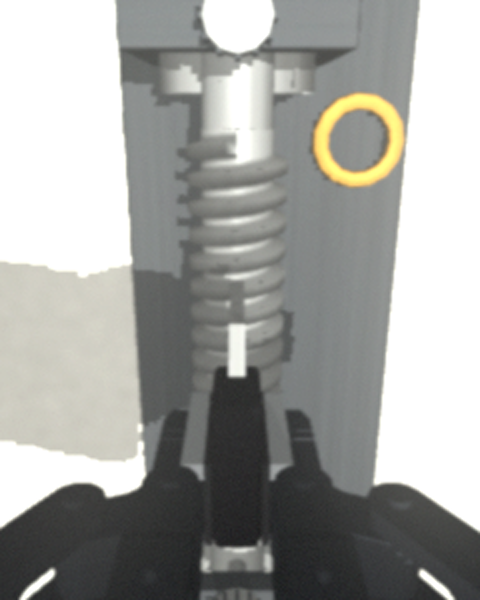

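Request:
{"fn": "apply_moves", "kwargs": {
  "deltas": [
    [-1,[0,0,-8],[0,0,0]],
    [-1,[0,0,-6],[0,0,0]],
    [-1,[0,0,-2],[0,0,0]],
    [-1,[0,0,-1],[0,0,0]],
    [-1,[0,0,-1],[0,0,0]],
    [-1,[0,0,-1],[0,0,0]],
    [-1,[0,0,0],[0,0,0]],
    [-1,[0,0,0],[0,0,0]]
  ]
}}

```text
time_s: 7.4
tcp_pos: [0.6207, -0.0274, 0.0993]
ee_rot: [-2.119, -2.319, -0.001]
force: [-2.8, 0.5, 6.8]
opening: 0.0111
```

Run:
```python
from h import *
s=env.get_state();print(s["tcp_pos"],s["ee_rot"],s["force"],s["torque"])
```

```text
[ 0.62065424 -0.02738912  0.09925634] [-2.11917676e+00 -2.31901690e+00 -5.17930423e-04] [-2.80267569  0.47192335  6.84962789] [ 0.06402322  0.72219017 -0.02753906]
```

Request:
{"fn": "apply_moves", "kwargs": {
  "deltas": [
    [-1,[-0.1,1,0],[0,0,0]],
    [-1,[0,0,0],[0,0,0]],
    [-1,[0,0,0],[0,0,0]]
  ]
}}

```text
time_s: 7.7
tcp_pos: [0.6206, -0.0272, 0.0992]
ee_rot: [2.119, 2.318, -0.0]
force: [-2.6, -2.1, 5.9]
opening: 0.0114
```

Request:
{"fn": "apply_moves", "kwargs": {
  "deltas": [
    [-1,[-0.1,1,0],[0,0,0]],
    [-1,[0,0,0],[0,0,0]],
    [-1,[0,0,0],[0,0,0]]
  ]
}}

```text
time_s: 8.0
tcp_pos: [0.6208, -0.0268, 0.0993]
ee_rot: [2.119, 2.317, -0.001]
force: [-2.3, -2.3, 6.3]
opening: 0.0117
```

Request:
{"fn": "apply_moves", "kwargs": {
  "deltas": [
    [-1,[-0.1,1,0],[0,0,0]],
    [-1,[0,0,0],[0,0,0]],
    [-1,[0,0,0],[0,0,0]]
  ]
}}

```text
time_s: 8.3
tcp_pos: [0.621, -0.0259, 0.0993]
ee_rot: [2.119, 2.316, 0.0]
force: [0.4, -3.9, 5.9]
opening: 0.0117
```

Request:
{"fn": "apply_moves", "kwargs": {
  "deltas": [
    [-1,[-0.1,1,0],[0,0,0]],
    [-1,[0,0,0],[0,0,0]],
    [-1,[0,0,0],[0,0,0]]
  ]
}}

```text
time_s: 8.6
tcp_pos: [0.6212, -0.0247, 0.0993]
ee_rot: [2.118, 2.316, 0.001]
force: [-0.9, -3.1, 4.8]
opening: 0.0115
```

Request:
{"fn": "apply_moves", "kwargs": {
  "deltas": [
    [-1,[-0.1,1,0],[0,0,0]],
    [-1,[0,0,0],[0,0,0]],
    [-1,[0,0,0],[0,0,0]]
  ]
}}

```text
time_s: 8.9
tcp_pos: [0.6212, -0.0233, 0.0992]
ee_rot: [2.118, 2.317, 0.001]
force: [0.5, -2.9, 6.2]
opening: 0.0116
```

Request:
{"fn": "apply_moves", "kwargs": {
  "deltas": [
    [-1,[-0.1,1,0],[0,0,0]],
    [-1,[0,0,0],[0,0,0]],
    [-1,[0,0,0],[0,0,0]]
  ]
}}

```text
time_s: 9.2
tcp_pos: [0.6194, -0.0202, 0.0977]
ee_rot: [-2.117, -2.319, 0.0]
force: [-1.1, 0.0, -1.5]
opening: 0.0117
```

Request:
{"fn": "apply_moves", "kwargs": {
  "deltas": [
    [-1,[0,0,-1],[0,0,0]],
    [-1,[0,0,-1],[0,0,0]],
    [-1,[0,0,0],[0,0,0]],
    [-1,[0,0,0],[0,0,0]]
  ]
}}

```text
time_s: 9.6
tcp_pos: [0.6199, -0.0213, 0.0961]
ee_rot: [-2.119, -2.319, 0.0]
force: [0.2, 0.8, -1.1]
opening: 0.0114
```

Request:
{"fn": "apply_moves", "kwargs": {
  "deltas": [
    [-1,[0,0,-1],[0,0,0]],
    [-1,[0,0,0],[0,0,0]],
    [-1,[0,0,0],[0,0,0]]
  ]
}}

```text
time_s: 9.9
tcp_pos: [0.6199, -0.0213, 0.0953]
ee_rot: [-2.119, -2.319, 0.0]
force: [-0.7, 0.1, -1.0]
opening: 0.0112
```

Request:
{"fn": "apply_moves", "kwargs": {
  "deltas": [
    [-1,[0.5,0,-1],[0,0,0]],
    [-1,[0,0,0],[0,0,0]],
    [-1,[0,0,0],[0,0,0]]
  ]
}}

```text
time_s: 10.2
tcp_pos: [0.6204, -0.0212, 0.0947]
ee_rot: [-2.119, -2.319, -0.0]
force: [-2.5, 0.5, 5.9]
opening: 0.0116
```

Request:
{"fn": "apply_moves", "kwargs": {
  "deltas": [
    [-1,[0,0,-0.7],[0,0,0]],
    [-1,[0,0,0],[0,0,0]],
    [-1,[0,0,0],[0,0,0]]
  ]
}}

```text
time_s: 10.5
tcp_pos: [0.6204, -0.0212, 0.0946]
ee_rot: [-2.119, -2.319, -0.0]
force: [-5.4, 1.6, 10.8]
opening: 0.0116
```

Request:
{"fn": "apply_moves", "kwargs": {
  "deltas": [
    [-1,[0,0,0.4],[0,0,0]],
    [-1,[0,0,0],[0,0,0]],
    [-1,[0,0,0],[0,0,0]],
    [-1,[0,0,0],[0,0,0]],
    [-1,[0,0,0],[0,0,0]],
    [-1,[0,0,0],[0,0,0]],
    [-1,[0,0,0],[0,0,0]],
    [-1,[0,0,0],[0,0,0]],
    [-1,[0,0,0],[0,0,0]],
    [-1,[0,0,0],[0,0,0]],
    [-1,[0,0,0],[0,0,0]],
    [-1,[0,0,0],[0,0,0]]
  ]
}}

```text
time_s: 11.7
tcp_pos: [0.6204, -0.0212, 0.0947]
ee_rot: [-2.119, -2.319, -0.0]
force: [-3.4, 0.3, 7.0]
opening: 0.0115
```

Run:
```python
from h import *
s=env.get_state();print(s["tcp_pos"],s["ee_rot"],s["force"],s["torque"])
i,K,M=cam("wrist"); np.savez("w5.npz",K=K,M=M,i=i); save("pics/w5.png",cv2.resize(cv2.convertScaleAbs(i[50:350,200:440],alpha=1.6,beta=10),None,fx=2,fy=2,interpolation=2))
```

```text
[ 0.62039633 -0.02118916  0.09470017] [-2.11877540e+00 -2.31892149e+00 -3.17289458e-04] [-3.36829345  0.32118418  7.00724412] [ 0.20282233  0.95408202 -0.00699096]
```

View pics/w5.png

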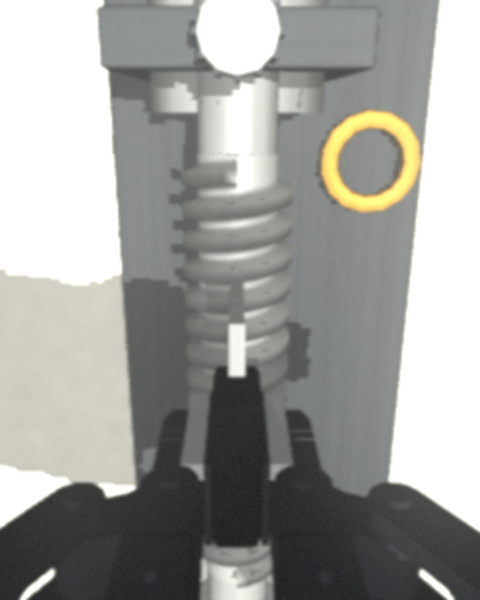

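Request:
{"fn": "apply_moves", "kwargs": {
  "deltas": [
    [-1,[0,0,-0.2],[0,0,0]],
    [-1,[0,0,0],[0,0,0]],
    [-1,[0,0,0],[0,0,0]],
    [-1,[0,0,0],[0,0,0]],
    [-1,[0,0,0],[0,0,0]],
    [-1,[0,0,0],[0,0,0]],
    [-1,[0,0,0],[0,0,0]],
    [-1,[0,0,0],[0,0,0]],
    [-1,[0,0,0],[0,0,0]],
    [-1,[0,0,0],[0,0,0]],
    [-1,[0,0,0],[0,0,0]],
    [-1,[0,0,0],[0,0,0]]
  ]
}}

```text
time_s: 12.95
tcp_pos: [0.6204, -0.0212, 0.0947]
ee_rot: [-2.119, -2.319, -0.0]
force: [-4.5, 1.3, 9.6]
opening: 0.0114
```

Request:
{"fn": "apply_moves", "kwargs": {
  "deltas": [
    [-1,[0,0,5],[0,0,0]],
    [-1,[0,0,15],[0,0,0]],
    [-1,[0,0,33.5],[0,0,0]],
    [-1,[-26,-16,0],[0,0,-1]],
    [-1,[-26,-16,0],[0,0,-1]],
    [-1,[-26,-16,0],[0,0,-1]],
    [-1,[-26,-16,0],[0,0,-1]],
    [-1,[-27,-16,0],[0,0,-1]],
    [-1,[-27,-16,0],[0,0,-1]],
    [-1,[0,0,0],[0,0,0]],
    [-1,[0,0,0],[0,0,0]],
    [-1,[0,0,0],[0,0,0]]
  ]
}}

```text
time_s: 14.15
tcp_pos: [0.4639, -0.1168, 0.1479]
ee_rot: [2.235, 2.205, 0.002]
force: [-0.2, 0.1, -1.1]
opening: 0.0114
```

Request:
{"fn": "apply_moves", "kwargs": {
  "deltas": [
    [-1,[0,0,-30],[0,0,0]],
    [-1,[0,0,-30],[0,0,0]],
    [-1,[0,0,-15],[0,0,0]],
    [-1,[0,0,-5],[0,0,0]],
    [-1,[0,0,0],[0,0,0]],
    [-1,[0,0,0],[0,0,0]],
    [-1,[0,0,0],[0,0,0]]
  ]
}}

```text
time_s: 14.85
tcp_pos: [0.4635, -0.1174, 0.0682]
ee_rot: [2.236, 2.204, 0.002]
force: [0.5, 0.1, -1.5]
opening: 0.0115
```

Run:
```python
from h import *
s=env.get_state();print(s["tcp_pos"],s["ee_rot"],s["force"],s["torque"])
i,K,M=cam("wrist"); np.savez("w6.npz",K=K,M=M,i=i); save("pics/w6.png",cv2.resize(cv2.convertScaleAbs(i[50:350,200:440],alpha=1.3),None,fx=2,fy=2,interpolation=2))
```

```text
[ 0.46348041 -0.11736143  0.06819001] [2.23618311e+00 2.20444654e+00 1.89376819e-03] [ 0.46847998  0.13754764 -1.45544997] [6.28749160e-06 8.87314375e-03 2.03455473e-02]
```

View pics/w6.png

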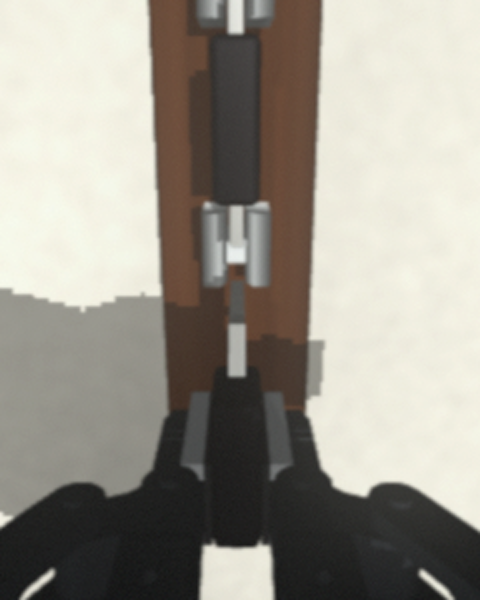

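Request:
{"fn": "apply_moves", "kwargs": {
  "deltas": [
    [-1,[0,0,-6],[0,0,0]],
    [-1,[0,0,-4],[0,0,0]],
    [-1,[0,0,-3],[0,0,0]],
    [-1,[0,0,0],[0,0,0]],
    [-1,[0,0,0],[0,0,0]]
  ]
}}

```text
time_s: 15.4
tcp_pos: [0.4624, -0.1174, 0.0542]
ee_rot: [-2.237, -2.205, 0.0]
force: [-0.2, 0.1, -0.8]
opening: 0.0116
```

Request:
{"fn": "apply_moves", "kwargs": {
  "deltas": [
    [-1,[0,0,-4],[0,0,0]],
    [-1,[0,0,-4],[0,0,0]],
    [-1,[0,0,-4],[0,0,0]],
    [-1,[0,0,-3],[0,0,0]],
    [-1,[0,0,0],[0,0,0]],
    [-1,[0,0,0],[0,0,0]]
  ]
}}

```text
time_s: 16.0
tcp_pos: [0.4626, -0.1174, 0.0392]
ee_rot: [2.238, 2.205, -0.0]
force: [0.7, -0.0, -1.4]
opening: 0.0113
```

Request:
{"fn": "apply_moves", "kwargs": {
  "deltas": [
    [-1,[0,0,-1],[0,0,0]],
    [-1,[0,0,-0.7],[0,0,0]],
    [-1,[0,0,0],[0,0,0]],
    [-1,[0,0,0],[0,0,0]]
  ]
}}

```text
time_s: 16.4
tcp_pos: [0.4626, -0.1173, 0.0376]
ee_rot: [2.237, 2.205, 0.0]
force: [1.0, 0.4, -1.5]
opening: 0.0117
```

Request:
{"fn": "apply_moves", "kwargs": {
  "deltas": [
    [-1,[0,0,-0.4],[0,0,0]],
    [-1,[0,0,0],[0,0,0]],
    [-0.6,[0,0,0],[0,0,0]],
    [-0.4,[0,0,0],[0,0,0]],
    [0,[0,0,0],[0,0,0]],
    [0.5,[0,0,0],[0,0,0]],
    [1,[0,0,0],[0,0,0]],
    [1,[0,0,0],[0,0,0]],
    [1,[0,0,0],[0,0,0]]
  ]
}}

```text
time_s: 17.3
tcp_pos: [0.4625, -0.1173, 0.0372]
ee_rot: [-2.238, -2.205, 0.0]
force: [-0.7, -0.7, 0.2]
opening: 0.0858
```

Request:
{"fn": "apply_moves", "kwargs": {
  "deltas": [
    [1,[0,0,10],[0,0,0]],
    [1,[0,0,20],[0,0,0]],
    [1,[0,0,30],[0,0,0]],
    [1,[0,0,30],[0,0,0]],
    [1,[0,0,30],[0,0,0]],
    [1,[0,-20,10],[0,0,0]],
    [1,[0,0,0],[0,0,0]],
    [1,[0,0,0],[0,0,0]],
    [1,[0,0,0],[0,0,0]]
  ]
}}

```text
time_s: 18.2
tcp_pos: [0.4618, -0.1364, 0.1665]
ee_rot: [-2.236, -2.205, 0.001]
force: [-0.2, 0.4, -1.2]
opening: 0.0853
```

Run:
```python
from h import *
s=env.get_state();print(s["time_s"],s["tcp_pos"],s["force"],s["opening"])
i,K,M=cam("wrist"); np.savez("w7.npz",K=K,M=M,i=i); save("pics/w7.png",cv2.resize(cv2.convertScaleAbs(i[50:350,200:440],alpha=1.3),None,fx=2,fy=2,interpolation=2))
```

```text
18.2 [ 0.46182758 -0.1364218   0.16652529] [-0.20226963  0.43289801 -1.24422541] 0.08530691015973772
```

Run:
```python
from h import *
d=np.load("w7.npz"); i,K,M=d["i"],d["K"],d["M"]
b=rect(i,K,M,[.4640,-.075,.068],[0,-1,0],[-1,0,0],(-.09,.09),(-.03,.03),.0005)
m=(b.max(2)<45).astype(np.uint8); m=cv2.morphologyEx(m,cv2.MORPH_OPEN,np.ones((7,7)))
n,l,st,c=cv2.connectedComponentsWithStats(m)
for k in range(1,n):
    if st[k,4]>300: print("x",round(.464+.03-c[k,1]*.0005,4),"y",round(-.075+.09-c[k,0]*.0005,4),"size mm",st[k,2:4]*.5, cv2.minAreaRect(np.argwhere(l==k).astype(np.float32)))
```

```text
x 0.4612 y -0.122 size mm [28.  10.5] ((65.0, 272.5), (55.0, 20.0), 90.0)
```

Run:
```python
from h import *
d=np.load("w7.npz"); i,K,M=d["i"],d["K"],d["M"]
b=rect(i,K,M,[.4640,-.075,.068],[0,-1,0],[-1,0,0],(-.09,.09),(-.03,.03),.001).max(2)
print("rows x from .494 down 1mm; cols y from .015 down 3mm")
for r in range(16,46): print(r,b[r,::4])
```

```text
rows x from .494 down 1mm; cols y from .015 down 3mm
16 [ 67  72  71  71  71  71  71  71  71  71  72  71  72  71  71  72  72  73
  72  72  71  71  72  71  72  72  71  72  71  72  71  72  71  72  72  73
  72  55  56  55  55 101 158 162 163]
17 [ 66  71  71  71  71  71  72  71  72  72  72  71  73  72  73  72  73  73
  73  73  72  72  72  72  72  71  73  72  71  72  71  72  72  71  73  72
  67  54  55  54  55 100 157 162 163]
18 [ 69  70  70  71  70  71  70  70  70  70  71  70  75  74  74  74  74  74
  74  74  73  74  74  73  73  73  74  72  71  71  70  71  71  71  72  71
  58  55  57  54  55  99 157 161 162]
19 [ 70  69  70  69  69  70  69  69  69  69  69  70  73  72  73  72  72  72
  73  72  73  74  72  73  72  73  74  70  69  68  69  68  70  70  70  70
  53  54  53  53  55  99 156 161 162]
20 [ 70  69  69  68  69  70  69  70  70  70  69  69  70  69  71  70  70  69
  70  70  70  70  70  69  71  70  71  69  68  68  68  67  68  69  68  70
  52  54  53  53  55  98 151 162 162]
21 [ 70  69  71  76  75  75  74  75  67  70  69  69  69  68  68  68  68  68
  67  68  70  70  70  70  70  69  67
[... 3862 characters left out ...]
  56  52  53  52  54  56  54
  54  65  53  53  54  53  62  70  71  52  52  51  52  53  52  51  52  54
  54  53  53  54  55  97 130 161 160]
43 [ 69  70  70  70  70  69  69  67  67  72  71  63  62  60  60  67  66  63
  62  67  60  59  57  56  69  71  72  54  53  52  53  53  53  54  54  56
  53  56  52  53  54  99 138 161 161]
44 [ 72  72  72  73  72  73  74  73  73  73  73  72  72  71  69  72  73  72
  72  71  71  69  69  66  72  71  71  62  61  60  59  58  57  61  62  62
  53  60  54  53  55  99 139 161 161]
45 [ 73  74  74  74  75  76  75  75  75  75  74  75  74  75  74  72  74  75
  75  75  75  74  74  73  74  73  73  71  70  70  69  67  67  71  71  71
  54  57  54  54  54  98 136 161 161]
```

```bash
python3 -c "
from workcell import env
print(env.hand_in())"
```

```text
the job is handed in; nothing more can be done
None
```

I measured the spindle with the 10 mm leaf, put it back in its own place, and handed the job in at about 18 s of the 58 s allowed. No verdict was reported.

- **Leaf choice:** the teeth of the leaf at stand y = -80 measured 10 mm apart in the wrist camera picture. The middle leaf measured 14 mm and the other 7 mm.
- **Fit in the thread:** the leaf first stood on the crests under about 8 N. Sliding it about 6 mm along the spindle, I felt it drop. It came to rest 4.6 mm lower, which is exactly the tooth height, so it was fully home.
- **Hold:** I held it upright for over 2 s. The upward force read 7 to 11 N, plus about 1.5 N for the leaf's own weight. No more than about 13 N was read at any time.
- **Return:** it slid into its slots with no measurable resistance. After I let go, the wrist image put its grip at about (0.4625, -0.1165), 79.5 mm from the middle leaf's grip and in line with the stand.

**Less certain:**
- While the leaf was seated there was a steady sideways force of 3 to 5 N in x and a small twisting moment. I put it down to an offset of about 1 mm from the spindle's top, within the 4 mm allowed.
- I did not check the level of each end separately, only the drop, the tool being upright and the picture.
- The viewer's picture limit was used up, so the last check was on pixel values only. I did not picture the bystanders again, but no move came near them and no unexpected force showed.

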